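# Free the ratchet pawl and wind the hand winch back to its stop

### The job

Wind the bench winch back to its yellow stop. First ease the crank forward a little to take the tooth off the pawl, then lift the pawl and throw it right over so that it stays clear of the wheel, and then crank backward until the arm bears firmly but gently on the stop; leave it there. Never strain the pawl against the ratchet teeth, neither by forcing it up while a tooth bears on it nor by cranking back on it, and leave the things lying about where they are.

Things in the scene. Friction and masses are not known exactly. Their poses are not given: they have to be found in the camera images.
- winch: Small blue hand winch without strap, bolted to the bench; base plate 200 x 110 x 10 mm. Origin: centre of its underside on the bench. Its x axis points across the drum (away from the robot, but for a yaw of up to 0.25 rad), y along the axle, z up. The axle is level, along this y, 130 mm up. The crank is at the -y end, the ratchet wheel and pawl at the +y end.
- axle (a point): Point on the drum's axle, half-way along the drum, 130 mm above the bench.
- drum (a joint): Angle (rad) of drum, ratchet wheel and crank about the axle. It grows as it turns BACKWARD: the top of the wheel, and the crank when it stands up, go to +x of the winch. At 0 a tooth just bears on the seated pawl, and the crank leans 0.35 rad from upright towards -x; at the start it is within 0.03 rad forward of this. A drag of 1.1 N m (11 N at the grip) holds it wherever it is left.
- grip_center (a point): Centre of the red crank grip: a freely spinning level sleeve 22 mm in diameter and 100 mm long, along the winch's y, 100 mm from the axle's line, 115 mm from the winch's middle towards -y. Its circle lies in a plane across the axle. The steel crank arm (20 mm wide, 8 mm thick) begins 6 mm beyond the inner end of the grip.
- reel: The turning drum, its crank and its ratchet wheel. Steel ratchet wheel on the drum (45 to 59 mm from its middle to +y), 110 mm in diameter, 10 teeth 10 mm deep, one every 0.63 rad. Steep tooth faces look to +x at the top; the sloping backs pass under the pawl when the wheel turns forward (the pawl clicks). Origin on the axle, at the middle.
- pawl (a joint): Angle (rad) of the yellow pawl about its pivot, 0 seated between two teeth, growing as its nose is lifted and swung up and over to the winch's +x side. It hangs by its weight alone (about 0.9 N at the pin): it falls back on the wheel below 1.7, and past 2.0 falls over by itself to its rest at 2.55, where it stays clear.
- dog: The yellow pawl; origin on the pivot line. Its nose is a round edge of 3 mm radius 63 mm from the pivot. With the wheel within 0.09 rad of bearing on it, the tooth hooks it and lifting strains it; with the wheel eased forward 0.15 to 0.45 rad it lifts freely. Over 22 N between nose and wheel is strain; 5 N backward at the grip, held against the seated pawl, is enough for that.
- pawl_pivot (a point): Point on the pawl's level pivot line (along the winch's y), level in y with pawl_pin; 52 mm to +x of the axle and 84 mm above it.
- pawl_pin (a point): Middle of the free part of the red lifting pin of the pawl: a level round pin 12 mm in diameter along the winch's y, 45 mm from the pivot line, its free part about 46 mm long (from 59 to 105 mm from the winch's middle, +y side). Nothing stands under or beside it. When seated it is level with the pivot, to its -x side.
- stop: Yellow stop on the crank side: a pin 12 mm in diameter along y, 55 mm from the axle's line, in the crank arm's plane; clamped anew each time, so that the crank reaches it 0.95 to 1.40 rad backward of its 0 position. It does not give. Origin on the axle. The force of the arm on it must reach over 3 N for 0.2 s and stay below 40 N; standing against it, that is a push of 2 N to 22 N at the grip.
- stop_face (a point): Point of the stop pin that the crank arm's edge meets, 55 mm from the winch's middle towards -y.
- crank_face (a point): Point on the crank arm's leading edge that meets stop_face; the two coincide when the arm bears on the stop.
- spray_mid (a point): Bystander: upright white spray can with an orange cap, 56 mm in diameter, about 170 mm tall; point half-way up.
- grease_mid (a point): Bystander: green tub with a black lid, 60 mm in diameter, 55 mm tall; point half-way up.
- spanner_mid (a point): Bystander: steel spanner, 160 mm long, lying flat; point at its middle.

How it is judged:
On the way, in this order (a step that is already met when the one before it is completed fails the run):
1. the wheel is eased forward off the pawl (value of joint drum below -0.07 rad), for 0.1 s.
2. the pawl is thrown over past upright, clear of the wheel, before the drum has been turned backward (value of joint pawl above 2.3 rad and value of joint drum below 0.1 rad), for 0.2 s.
3. the crank arm is brought firmly up against the stop (contact force between reel and stop above 3 N), for 0.2 s.
At the end, for the whole second after the job is handed in: The pawl lies thrown over (joint above 2.3 rad), the crank arm stands at its stop (crank_face within 4 mm of stop_face) and the drum is at rest (value of joint pawl above 2.3 rad and distance between crank_face and stop_face below 0.004 m and velocity of joint drum between -0.05 and 0.05 rad/s); the robot touches nothing.
It fails at once if the pawl is strained against a ratchet tooth (over 22 N) (contact force between dog and reel above 22 N).
It fails at once if the crank is rammed against the stop (over 40 N) (contact force between reel and stop above 40 N).
It fails at once if the spray can is moved by more than 30 mm (distance of spray_mid from where it was at the start of the episode above 0.03 m).
It fails at once if the grease tub is moved by more than 30 mm (distance of grease_mid from where it was at the start of the episode above 0.03 m).
It fails at once if the spanner is moved by more than 30 mm (distance of spanner_mid from where it was at the start of the episode above 0.03 m).
It also fails if it takes over 72 s, if anything falls off the work surface, if the arm or the gripper's body presses on something with over 40 N, if the wrist force passes 120 N, or if a joint passes its speed limit or range.

### The arm

A 6-joint arm with a two-finger parallel gripper is mounted at the origin on the work surface. World frame = base frame: x ahead of the robot, y to its left, z up, the work surface at z = 0. Lengths are in m, angles in rad, forces in N, time in s.
With the tool pointing down it reaches from about 0.325 to 0.775 m from the base axis. Payload 5.5 kg.
Tool frame: the origin (TCP) lies midway between the tips of the shut fingers; the grasp point (between the pads) lies 19 mm behind it (ctrl.grip_depth is the distance from the TCP to the grasp point, in m); z points along the fingers, y is the line along which they close (so a half turn about z gives the same grasp; the last joint's range is limited). The gripper opens to 85 mm and grips with 20 to 120 N. Pads are 22 mm wide; open, the fingers measure 114 mm over their backs; the gripper's body (76 mm by 85 mm) begins 54 mm behind the grasp point. The pads swing forward as they close: fully open they stand 13 mm farther back than shut.
Start: joints at [1.148, 0.091, 1.231, -0, 1.82, -0.057], TCP at [0.215, 0.56, 0.231] pointing down, gripper open.
Joint ranges: [-2.87, 2.87], [-0.86, 2.18], [0.17, 2.46], [-1.51, 4.65], [0.06, 2.69], [-2.65, 2.65]. Speed limits (rad/s): [2.57, 2.57, 3.01, 3.14, 3.14, 3.14].

### API

Orientations are given as a 3x3 rotation matrix whose columns are the frame's x, y, z axes.
In Python, from rig import readout, vision, ctrl gives the robot as it stands.
- The arm moves only by the tool drive_tool, never from a script. Its argument "plan" is a list of rows, each an object with "dp": the shift along the tool's x, y, z in m, a list of three; "turn": the turn, a rotation vector about the tool's x, y, z in degrees, a list of three; "hand": the closure, from -1 (fully open) to 1 (shut). In form: [{"dp": [x, y, z], "turn": [wx, wy, wz], "hand": hand}, ...]. A call has 1 to 20 rows; each row shifts and turns the commanded pose from where the row before left it, along the tool's axes as they then stand; what a row does not reach is not made up. A row lasts 1/10 s, in which the tool goes at most 50 mm and 8.59 degrees, less where a joint would pass 70% of its speed; a pose out of reach is approached as far as the arm can. A call with a gripper value outside its range is refused whole. The fingers move at their own pace and stop on an object; "force" is the grip in N (left out, the last holds). Time passes only in rows, so rows that do not move let the fingers close. It gives the time, the measured TCP pose, the force, the opening and the grip force at its end, in the units of the state.
- readout.get_obs(): the state, without advancing time (a new reading comes with each control period).
- vision.read_camera(name): name is "side" or "top" or "wrist"; returns a dict with "image" (400x640x3 uint8, red, green, blue), "fx", "fy", "cx", "cy" (pixels), "dist_coeffs" ([k1, k2, p1, p2, k3] as OpenCV has them; the pictures are not rectified), "origin" and "rotation" of the camera in the world. Camera axes: x right, y up, looking along -z (the intrinsics and any distortion apply to the point x, -y, -z); pixel columns grow to the right and rows downward; lengths in m; the calibration is good to about 2 mm. A picture is of the moment at which its call begins. There is no depth.
- ctrl.close_job(): hands the job in; it is judged then, once.
The state is a dict: "clock": time; "joint_pos": joint angles; "qvel": joint speeds; "effort": joint torques, N m; "tcp_pos": TCP position; "orientation": TCP orientation; "wrist_force": force on the tool from outside, world axes, zero at the start; "torque": the same for the moment, N m; "grip_width": opening from 0.0 (shut) to 1.0 (fully open); "grip_force": force on a finger pad.
Only numpy, scipy, OpenCV 4.12 (cv2) and the standard library are available. Lean on these libraries where they do the work, as an engineer would, in place of code of your own. Each camera call takes 0.05 s, during which the arm holds its last target. There are 200 camera calls.

## Working session

There is one attempt and no reset: what is moved stays moved. The work goes in short steps, Python scripts to look and compute and a tool call to move; the robot and the scene stay as the last step left them, time stands still between calls to the robot, and variables do not carry over. Pictures are saved under pics/ and viewed, at most 10 in all, crops included, and the job is handed in when it is done.

Besides the shell and the picture viewer there is one more tool, called after "Emit:" by a JSON object that holds its "name" and its "arguments", one argument or row to a line. drive_tool: Moves the arm, as the interface text tells. Its arguments: {"type":"object","properties":{"plan":{"type":"array","items":{"type":"object","properties":{"dp":{"type":"array","items":{"type":"number"}},"turn":{"type":"array","items":{"type":"number"}},"hand":{"type":"number"}}}},"force":{"type":"number"}},"required":["plan"]}

```bash
mkdir -p pics; cat > h.py <<'E'
import numpy as np, cv2
from rig import readout, vision, ctrl
def cam(n):
    c=vision.read_camera(n); c['K']=np.array([[c['fx'],0,c['cx']],[0,c['fy'],c['cy']],[0,0,1.]]); c['R']=np.array(c['rotation']); c['o']=np.array(c['origin']); c['d']=np.array(c['dist_coeffs'],float); return c
F=np.diag([1,-1,-1.])
def proj(c,P):
    P=np.atleast_2d(P).astype(float); R=F@c['R'].T
    return cv2.projectPoints(P,cv2.Rodrigues(R)[0],-R@c['o'],c['K'],c['d'])[0][:,0]
def ray(c,uv):
    u=cv2.undistortPoints(np.array([[uv]],float),c['K'],c['d'])[0,0]
    d=c['R']@F@np.array([u[0],u[1],1]); return d/np.linalg.norm(d)
def onz(c,uv,z):
    d=ray(c,uv); return c['o']+d*(z-c['o'][2])/d[2]
def save(c,n): cv2.imwrite('pics/'+n,c['image'][:,:,::-1])
E
python3 - <<'E'
from h import *
for n in ['side','top']:
    c=cam(n); save(c,n+'1.png'); print(n,c['fx'],c['o'],c['R'].round(3).tolist(),c['d'])
o=readout.get_obs(); print(o)
E
```

```text
side 497.89085418951174 [-0.10003589 -0.62770553  0.96608642] [[0.686, 0.476, -0.55], [-0.728, 0.431, -0.533], [-0.017, 0.766, 0.642]] [-0.05194085  0.          0.          0.          0.        ]
top 438.143092728657 [0.42617574 0.05556902 1.27954306] [[0.029, 0.988, -0.151], [-0.999, 0.031, 0.014], [0.019, 0.151, 0.988]] [-0.06225096  0.          0.          0.          0.        ]
{'clock': 0.1, 'joint_pos': array([ 1.14828435e+00,  9.17972280e-02,  1.23176969e+00, -3.37353693e-05,
        1.81978046e+00, -5.66900297e-02]), 'qvel': array([-0.00179658, -0.00355138, -0.00161052, -0.00139435, -0.00024416,
       -0.00093075]), 'effort': array([ 1.96701789e-03, -4.60214818e+01, -4.19219148e+01, -6.08287428e-05,
        1.05500099e-02, -1.15650670e-05]), 'tcp_pos': array([0.21453532, 0.56007011, 0.23025336]), 'orientation': array([[-9.33827067e-01,  3.57724103e-01, -6.89711724e-04],
       [ 3.57724761e-01,  9.33825675e-01, -1.61382815e-03],
       [ 6.67652914e-05, -1.75376337e-03, -9.99998460e-01]]), 'wrist_force': array([-0.35026333,  0.37238821,  0.51606573]), 'torque': array([-0.06468313,  0.02681848, -0.03538748]), 'grip_force': 0.0, 'grip_width': 0.9979734750889533}
```

View pics/side1.png

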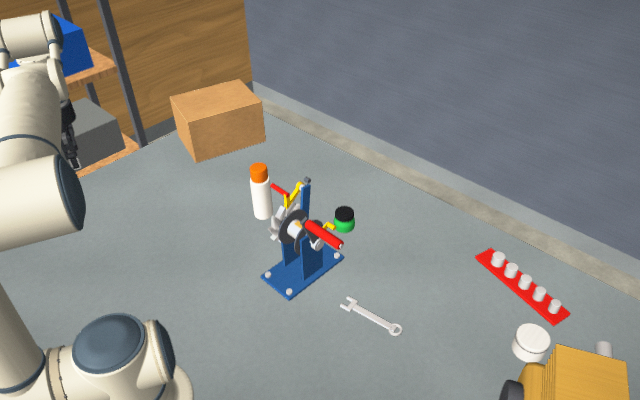

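View pics/top1.png

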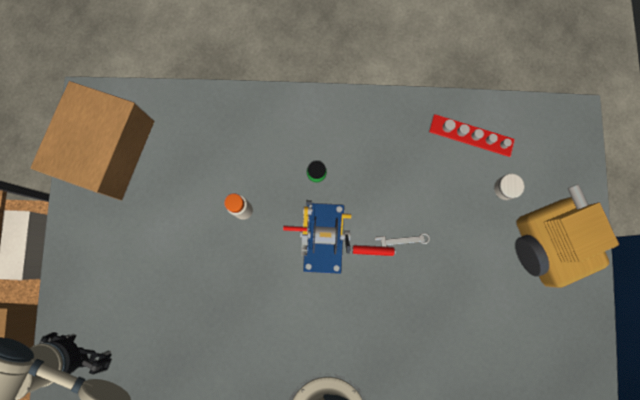

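```bash
python3 - <<'E'
from h import *
s=cam('side')['image'][160:310,235:365]; t=cam('top')['image'][150:290,215:435]
a=cv2.resize(s,None,fx=3,fy=3,interpolation=cv2.INTER_CUBIC); b=cv2.resize(t,None,fx=3,fy=3,interpolation=cv2.INTER_CUBIC)
a=cv2.resize(s,(390,450)); b=cv2.resize(t,(660,420)) 
cv2.imwrite('pics/c1.png',cv2.resize(s,(520,600),interpolation=cv2.INTER_CUBIC)[:,:,::-1])
cv2.imwrite('pics/c2.png',cv2.resize(t,(792,504),interpolation=cv2.INTER_CUBIC)[:,:,::-1])
E
```

```text
(no output)
```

View pics/c1.png

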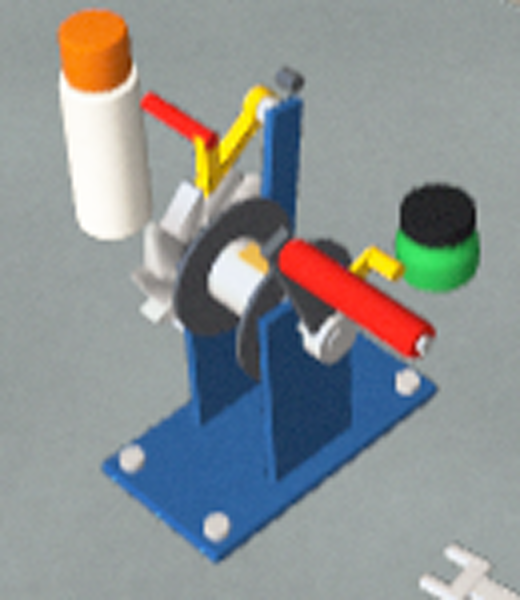

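View pics/c2.png

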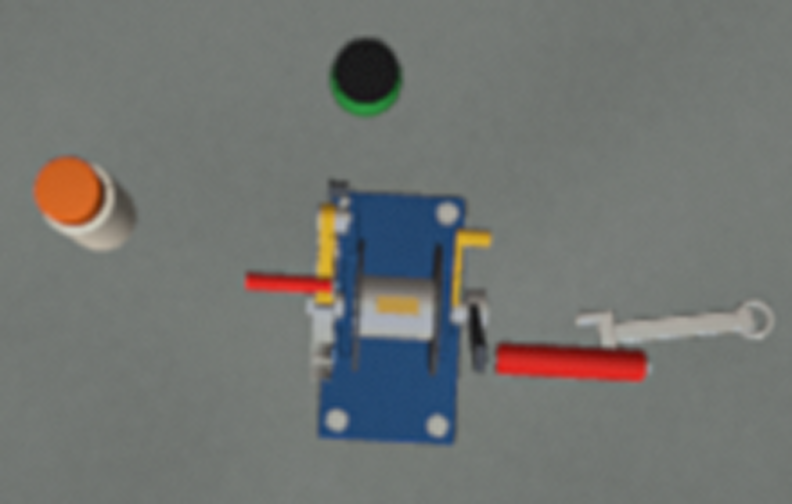

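```bash
cat > w.py <<'E'
from h import *
from scipy.optimize import least_squares
def grip(a,y=-.115): f=.35-a; return [-.1*np.sin(f),y,.13+.1*np.cos(f)]
def pin(p,y=.082): return [.052-.045*np.cos(p),y,.214+.045*np.sin(p)]
def W(q,P):
    P=np.atleast_2d(P).astype(float); c,s=np.cos(q[2]),np.sin(q[2])
    return P@np.array([[c,-s,0],[s,c,0],[0,0,1]]).T+[q[0],q[1],0]
E
python3 - <<'E'
from w import *
s,t=cam('side'),cam('top')
S=np.array([[103,467],[217,560],[437,388],[287,253],[420,345],[147,101],[207,138]])/4+[235,160]
T=np.array([[320,437],[454,443],[465,197],[497,358],[647,366],[246,281],[325,285]])/3.6+[215,150]
def M(q): return W(q,[[-.1,.055,.01],[-.1,-.055,.01],[.1,-.055,.01],grip(q[3],-.065),grip(q[3],-.165),pin(q[4],.105),pin(q[4],.059)])
f=lambda q:np.r_[(proj(s,M(q))-S).ravel(),(proj(t,M(q))-T).ravel()]
r=least_squares(f,[.45,.05,0,0,0],loss='soft_l1'); q=r.x; print(q.round(4)); print(f(q).round(1).reshape(-1,2).tolist())
np.save('q.npy',q)
for d in (0,-.3,.9,1.4): print(d,W(q,[grip(d)]).round(3))
print('pin',W(q,[pin(0),pin(1.2),pin(2),pin(2.55)]).round(3).tolist())
c2=lambda u,v:[u/3.6+215,v/3.6+150]
print('spray',onz(t,c2(70,188),.17),'grease',onz(t,c2(366,70),.055),'spanner',onz(t,c2(610,330),.0),onz(t,c2(770,320),0))
E
```

```text
[ 0.4972  0.0212 -0.0242 -0.0226 -0.0081]
[[-0.5, -0.8], [0.2, -0.3], [1.1, -0.5], [1.3, 0.9], [1.3, 0.2], [0.9, 0.6], [-1.5, -0.5], [-0.8, 0.5], [0.3, 0.9], [0.4, 0.1], [-0.2, 0.3], [-0.5, 0.2], [0.2, 0.1], [-2.9, -0.0]]
0 [[ 0.46  -0.093  0.224]]
-0.3 [[ 0.434 -0.092  0.21 ]]
0.9 [[ 0.547 -0.095  0.215]]
1.4 [[ 0.581 -0.096  0.18 ]]
pin [[0.506, 0.103, 0.214], [0.535, 0.102, 0.256], [0.57, 0.101, 0.255], [0.588, 0.101, 0.239]]
spray [0.57215788 0.25682204 0.17      ] grease [0.68897653 0.04891622 0.055     ] spanner [ 4.92081185e-01 -1.55754810e-01  2.22044605e-16] [ 0.50378222 -0.2870562   0.        ]
```

Emit:
{"name": "drive_tool", "arguments": {
  "plan": [
    {"dp": [0, 0, -0.01], "turn": [0, 0, 7.8], "hand": -1},
    {"dp": [0, 0, -0.01], "turn": [0, 0, 7.8], "hand": -1},
    {"dp": [0, 0, -0.01], "turn": [0, 0, 7.8], "hand": -1},
    {"dp": [0, 0, -0.01], "turn": [0, 0, 7.8], "hand": -1},
    {"dp": [0, 0, -0.01], "turn": [0, 0, 7.8], "hand": -1},
    {"dp": [0, 0, -0.01], "turn": [0, 0, 7.8], "hand": -1},
    {"dp": [0, 0, -0.01], "turn": [0, 0, 7.8], "hand": -1},
    {"dp": [0, 0, 0], "turn": [0, 0, 7.8], "hand": -1},
    {"dp": [0, 0, 0], "turn": [0, 0, 8], "hand": -1},
    {"dp": [0, 0, 0], "turn": [0, 0, 0], "hand": -1}
  ],
  "force": 20
}}

```text
clock: 1.3
tcp_pos: [0.2146, 0.5603, 0.3013]
orientation: [[0.025, 1.0, -0.0], [1.0, -0.025, 0.0], [0.0, -0.0, -1.0]]
wrist_force: [-0.2, -0.5, -0.3]
grip_width: 1.003
grip_force: 0.0
```

Emit:
{"name": "drive_tool", "arguments": {
  "plan": [
    {"dp": [-0.041, 0.017, 0], "hand": -1},
    {"dp": [-0.041, 0.017, 0], "hand": -1},
    {"dp": [-0.041, 0.017, 0], "hand": -1},
    {"dp": [-0.041, 0.017, 0], "hand": -1},
    {"dp": [-0.041, 0.017, 0], "hand": -1},
    {"dp": [-0.041, 0.017, 0], "hand": -1},
    {"dp": [-0.041, 0.017, 0], "hand": -1},
    {"dp": [-0.041, 0.017, 0], "hand": -1},
    {"dp": [-0.041, 0.017, 0], "hand": -1},
    {"dp": [-0.041, 0.017, 0], "hand": -1},
    {"dp": [-0.041, 0.017, 0], "hand": -1},
    {"dp": [-0.041, 0.017, 0], "hand": -1},
    {"dp": [-0.041, 0.017, 0], "hand": -1},
    {"dp": [-0.041, 0.017, 0], "hand": -1},
    {"dp": [-0.041, 0.017, 0], "hand": -1},
    {"dp": [-0.041, 0.017, 0], "hand": -1},
    {"dp": [0, 0, 0], "hand": -1},
    {"dp": [0, 0, 0], "hand": -1}
  ]
}}

```text
invalid input at $.plan[0]: expected keys dp, turn, hand
```

```bash
python3 - <<'E'
from w import *
o=readout.get_obs(); print(o['clock'],o['tcp_pos'],o['orientation'].round(3).tolist(),o['wrist_force'])
q=np.load('q.npy'); t=cam('side');s=t
c2=lambda u,v:[u/3.6+215,v/3.6+150]
t=cam('top'); c=c2(475,237)
# stop pin candidates: side (385,262), top (475,237): radius 55 about axle, y ~ -.06
def pt(e,y): return W(q[:3],[[.055*np.sin(e),y,.13+.055*np.cos(e)]])
f=lambda e:np.r_[(proj(s,pt(e[0],e[1]))[0]-[385/4+235,262/4+160]),proj(t,pt(e[0],e[1]))[0]-c]
r=least_squares(f,[1.2,-.06]);print(r.x,f(r.x))
E
```

```text
1.3 [0.21463988 0.56032823 0.30127478] [[0.025, 1.0, -0.0], [1.0, -0.025, 0.0], [0.0, -0.0, -1.0]] [-0.15289822 -0.45152755 -0.28648994]
[ 1.17007577 -0.05203048] [ 0.07722666  0.29270814 -0.24397531  0.64734871]
```

Emit:
{"name": "drive_tool", "arguments": {
  "plan": [
    {"dp": [-0.041, 0.017, 0], "turn": [0, 0, 0], "hand": -1},
    {"dp": [-0.041, 0.017, 0], "turn": [0, 0, 0], "hand": -1},
    {"dp": [-0.041, 0.017, 0], "turn": [0, 0, 0], "hand": -1},
    {"dp": [-0.041, 0.017, 0], "turn": [0, 0, 0], "hand": -1},
    {"dp": [-0.041, 0.017, 0], "turn": [0, 0, 0], "hand": -1},
    {"dp": [-0.041, 0.017, 0], "turn": [0, 0, 0], "hand": -1},
    {"dp": [-0.041, 0.017, 0], "turn": [0, 0, 0], "hand": -1},
    {"dp": [-0.041, 0.017, 0], "turn": [0, 0, 0], "hand": -1},
    {"dp": [-0.041, 0.017, 0], "turn": [0, 0, 0], "hand": -1},
    {"dp": [-0.041, 0.017, 0], "turn": [0, 0, 0], "hand": -1},
    {"dp": [-0.041, 0.017, 0], "turn": [0, 0, 0], "hand": -1},
    {"dp": [-0.041, 0.017, 0], "turn": [0, 0, 0], "hand": -1},
    {"dp": [-0.041, 0.017, 0], "turn": [0, 0, 0], "hand": -1},
    {"dp": [-0.041, 0.017, 0], "turn": [0, 0, 0], "hand": -1},
    {"dp": [-0.041, 0.017, 0], "turn": [0, 0, 0], "hand": -1},
    {"dp": [-0.041, 0.017, 0], "turn": [0, 0, 0], "hand": -1},
    {"dp": [0, 0, 0], "turn": [0, 0, 0], "hand": -1},
    {"dp": [0, 0, 0], "turn": [0, 0, 0], "hand": -1}
  ]
}}

```text
clock: 3.2
tcp_pos: [0.4709, -0.1027, 0.3007]
orientation: [[0.024, 1.0, -0.001], [1.0, -0.024, 0.001], [0.001, -0.001, -1.0]]
wrist_force: [-0.6, 1.0, 0.2]
grip_width: 1.0
grip_force: 0.0
```

```bash
python3 - <<'E'
from w import *
c=cam('wrist'); save(c,'w1.png'); q=np.load('q.npy'); print(proj(c,W(q,[grip(-.022),grip(-.022,-.065),grip(-.022,-.165),pin(0)])).round(0).tolist())
E
```

```text
[[304.0, 191.0], [303.0, 118.0], [305.0, 256.0], [378.0, -156.0]]
```

View pics/w1.png

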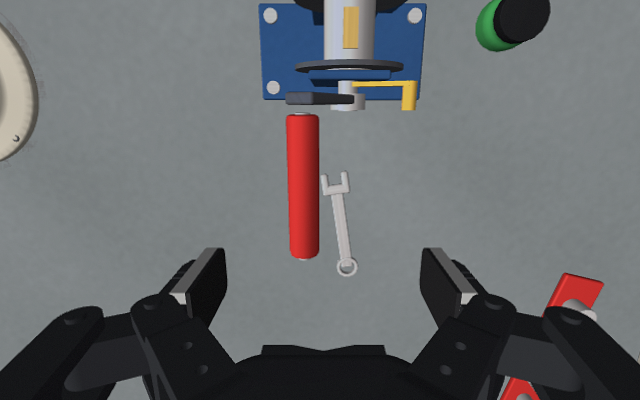

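Emit:
{"name": "drive_tool", "arguments": {
  "plan": [
    {"dp": [0, 0, 0.02], "turn": [0, 0, 0], "hand": -1},
    {"dp": [0, 0, 0.02], "turn": [0, 0, 0], "hand": -1},
    {"dp": [0, 0, 0.02], "turn": [0, 0, 0], "hand": -1},
    {"dp": [0, 0, 0.02], "turn": [0, 0, 0], "hand": -1},
    {"dp": [0, 0, 0.02], "turn": [0, 0, 0], "hand": -1},
    {"dp": [0, 0, 0.01], "turn": [0, 0, 0], "hand": -1},
    {"dp": [0, -0.01, 0], "turn": [0, 0, 0], "hand": -1},
    {"dp": [0, -0.01, 0], "turn": [0, 0, 0], "hand": -1},
    {"dp": [0, -0.01, 0], "turn": [0, 0, 0], "hand": -1},
    {"dp": [0, -0.006, 0], "turn": [0, 0, 0], "hand": -1},
    {"dp": [0, 0, 0], "turn": [0, 0, 0], "hand": -1}
  ]
}}

```text
clock: 4.35
tcp_pos: [0.4346, -0.1013, 0.1924]
orientation: [[0.024, 1.0, 0.002], [1.0, -0.024, -0.001], [-0.001, 0.002, -1.0]]
wrist_force: [-0.3, -0.5, 0.5]
grip_width: 0.995
grip_force: 0.0
```

Emit:
{"name": "drive_tool", "arguments": {
  "plan": [
    {"dp": [0, -0.004, 0], "turn": [0, 0, 0], "hand": -1},
    {"dp": [0, -0.004, 0], "turn": [0, 0, 0], "hand": -1},
    {"dp": [0, -0.004, 0.001], "turn": [0, 0, 0], "hand": -1},
    {"dp": [0, -0.004, 0.002], "turn": [0, 0, 0], "hand": -1},
    {"dp": [0, -0.004, 0.002], "turn": [0, 0, 0], "hand": -1},
    {"dp": [0, -0.004, 0.003], "turn": [0, 0, 0], "hand": -1},
    {"dp": [0, -0.004, 0.003], "turn": [0, 0, 0], "hand": -1},
    {"dp": [0, 0, 0], "turn": [0, 0, 0], "hand": -1}
  ]
}}

```text
clock: 5.15
tcp_pos: [0.409, -0.1006, 0.1809]
orientation: [[0.023, 1.0, 0.006], [1.0, -0.023, -0.001], [-0.001, 0.006, -1.0]]
wrist_force: [9.2, 0.1, 0.0]
grip_width: 0.996
grip_force: 5.0
```

```bash
cat > drum.py <<'E'
from w import *
q=np.load('q.npy')
def redpts(c,near,r=45):
    h=cv2.cvtColor(c['image'],cv2.COLOR_RGB2HSV); m=((h[...,0]<5)|(h[...,0]>174))&(h[...,1]>170)&(h[...,2]>90)
    v,u=np.nonzero(m); k=np.hypot(u-near[0],v-near[1])<r; return np.c_[u,v][k]
def fit(c,fn,g,lo,hi):
    # angle best matching centroid of red pixels
    best=None
    for a in np.arange(lo,hi,.01):
        p=proj(c,W(q,[fn(a)]))[0]; R=redpts(c,p,r=g)
        if len(R)<15: continue
        d=np.hypot(*(R.mean(0)-p))
        if best is None or d<best[0]: best=(d,a,len(R))
    return best
E
python3 - <<'E'
from drum import *
for n in ('side','top'):
    c=cam(n); print(n,fit(c,grip,35,-.6,.2),fit(c,pin,25,-.2,.3))
    if n=='side': cv2.imwrite('pics/s2.png',cv2.resize(c['image'][130:300,220:390],(600,600),interpolation=cv2.INTER_CUBIC)[:,:,::-1])
print(readout.get_obs()['wrist_force'])
E
```

```text
side (np.float64(6.732325834366166), np.float64(-0.19999999999999962), 227) (np.float64(0.8809594534955603), np.float64(0.09000000000000025), 70)
top (np.float64(14.02766772240555), np.float64(-0.21999999999999964), 97) (np.float64(1.2763626194915534), np.float64(-0.2), 80)
[9.99809598 0.16389702 0.36724549]
```

View pics/s2.png

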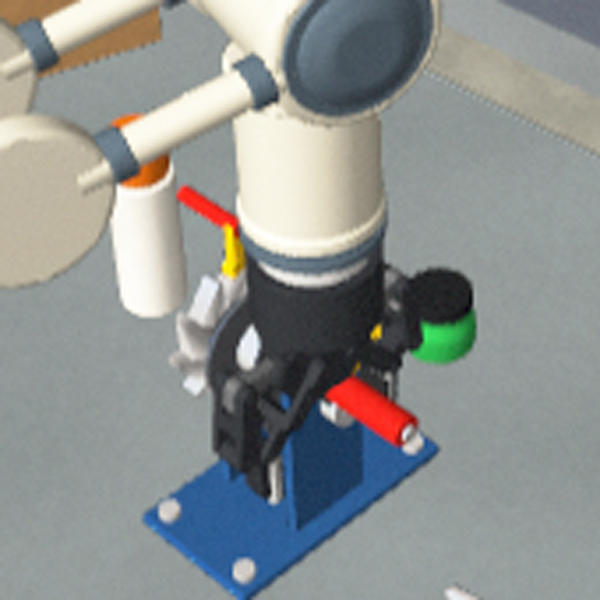

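Emit:
{"name": "drive_tool", "arguments": {
  "plan": [
    {"dp": [0, -0.003, 0.002], "turn": [0, 0, 0], "hand": -1},
    {"dp": [0, -0.003, 0.002], "turn": [0, 0, 0], "hand": -1},
    {"dp": [0, 0, 0], "turn": [0, 0, 0], "hand": -1},
    {"dp": [0, 0.01, 0], "turn": [0, 0, 0], "hand": -1},
    {"dp": [0, 0.01, 0], "turn": [0, 0, 0], "hand": -1},
    {"dp": [0, 0.01, 0], "turn": [0, 0, 0], "hand": -1},
    {"dp": [0, 0, -0.03], "turn": [0, 0, 0], "hand": -1},
    {"dp": [0, 0, -0.03], "turn": [0, 0, 0], "hand": -1},
    {"dp": [0, 0, -0.03], "turn": [0, 0, 0], "hand": -1},
    {"dp": [0, 0, -0.03], "turn": [0, 0, 0], "hand": -1},
    {"dp": [0, 0, 0], "turn": [0, 0, 0], "hand": -1}
  ]
}}

```text
clock: 6.35
tcp_pos: [0.4324, -0.1013, 0.3007]
orientation: [[0.024, 1.0, 0.006], [1.0, -0.024, -0.002], [-0.002, 0.006, -1.0]]
wrist_force: [-0.1, 0.2, 0.9]
grip_width: 0.999
grip_force: 0.0
```

```bash
cat >> drum.py <<'E'
def rep(lo=-.6,hi=1.6,pl=-.2,ph=2.7):
    # line-fit free: minimise mean distance of red pixels to projected axis, both cams
    cs=[cam('side'),cam('top')]
    for name,fn,ys,lo,hi in (('drum',grip,np.linspace(-.165,-.065,15),lo,hi),('pawl',pin,np.linspace(.062,.105,15),pl,ph)):
        best=[]
        for a in np.arange(lo,hi,.01):
            e=[]
            for c in cs:
                P=proj(c,W(q,[fn(a,y) for y in ys])); R=redpts(c,P.mean(0),60); R=R[:, :]
                if len(R)<10: e.append(99); continue
                e.append(np.mean(np.min(np.linalg.norm(P[:,None]-R[None],axis=2),axis=1)) + abs(np.hypot(*(R[np.min(np.linalg.norm(P[:,None]-R[None],axis=2),axis=0)<8].mean(0)-P.mean(0))) if (np.min(np.linalg.norm(P[:,None]-R[None],axis=2),axis=0)<8).any() else 99))
            best.append((sum(e),round(a,2),np.round(e,1).tolist()))
        print(name,sorted(best)[:3])
E
python3 - <<'E'
from drum import *
rep()
E
```

```text
drum [(np.float64(21.64715433431747), np.float64(-0.27), [2.9, 18.7]), (np.float64(21.658263014675377), np.float64(-0.28), [2.9, 18.7]), (np.float64(21.750645655351196), np.float64(-0.29), [3.1, 18.7])]
pawl [(np.float64(4.137154526786766), np.float64(0.11), [1.7, 2.4]), (np.float64(4.148769665681987), np.float64(0.12), [1.7, 2.4]), (np.float64(4.152143617333124), np.float64(0.1), [1.8, 2.4])]
```

Emit:
{"name": "drive_tool", "arguments": {
  "plan": [
    {"dp": [0.042, 0.014, 0], "turn": [0, 0, 0], "hand": -1},
    {"dp": [0.042, 0.014, 0], "turn": [0, 0, 0], "hand": -1},
    {"dp": [0.042, 0.014, 0], "turn": [0, 0, 0], "hand": -1},
    {"dp": [0.042, 0.014, 0], "turn": [0, 0, 0], "hand": -1},
    {"dp": [0.041, 0.0135, 0], "turn": [0, 0, 0], "hand": -1},
    {"dp": [0, 0, 0], "turn": [0, 0, 0], "hand": -1},
    {"dp": [0, 0, 0], "turn": [0, 0, 0], "hand": -1}
  ]
}}

```text
clock: 7.15
tcp_pos: [0.5052, 0.1071, 0.2938]
orientation: [[0.022, 1.0, -0.004], [1.0, -0.022, -0.001], [-0.001, -0.004, -1.0]]
wrist_force: [-0.6, -0.2, -0.8]
grip_width: 1.001
grip_force: 0.0
```

```bash
python3 - <<'E'
from drum import *
c=cam('wrist'); save(c,'w2.png'); print(readout.get_obs()['tcp_pos'])
for p in (0,.1,.2): print(proj(c,W(q,[pin(p,.06),pin(p,.105)])).round().tolist())
E
```

```text
[0.50520862 0.10622167 0.29456153]
[[325.0, 237.0], [325.0, 177.0]]
[[325.0, 239.0], [325.0, 179.0]]
[[326.0, 242.0], [326.0, 180.0]]
```

View pics/w2.png

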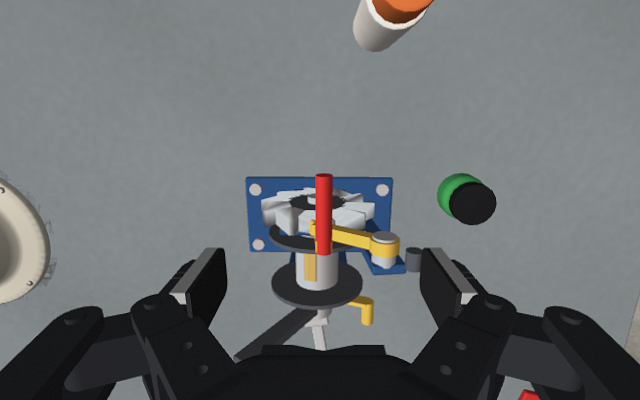

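Emit:
{"name": "drive_tool", "arguments": {
  "plan": [
    {"dp": [0, 0, 0.025], "turn": [0, 0, 0], "hand": -1},
    {"dp": [0, 0, 0.025], "turn": [0, 0, 0], "hand": -1},
    {"dp": [0, 0, 0.025], "turn": [0, 0, 0], "hand": -1},
    {"dp": [0, 0, 0.022], "turn": [0, 0, 0], "hand": -1},
    {"dp": [0, 0, 0], "turn": [0, 0, 0], "hand": -1},
    {"dp": [0, 0, 0], "turn": [0, 0, 0], "hand": 0},
    {"dp": [0, 0, 0], "turn": [0, 0, 0], "hand": 0.4},
    {"dp": [0, 0, 0], "turn": [0, 0, 0], "hand": 0.6},
    {"dp": [0, 0, 0], "turn": [0, 0, 0], "hand": 0.75},
    {"dp": [0, 0, 0], "turn": [0, 0, 0], "hand": 0.85},
    {"dp": [0, 0, 0], "turn": [0, 0, 0], "hand": 0.85},
    {"dp": [0, 0, 0], "turn": [0, 0, 0], "hand": 0.85}
  ],
  "force": 20
}}

```text
clock: 8.4
tcp_pos: [0.5053, 0.1064, 0.1999]
orientation: [[0.024, 1.0, 0.0], [1.0, -0.024, 0.0], [0.0, 0.0, -1.0]]
wrist_force: [-2.7, -0.7, 4.6]
grip_width: 0.127
grip_force: 20.2
```

Emit:
{"name": "drive_tool", "arguments": {
  "plan": [
    {"dp": [0, 0.0009, -0.0044], "turn": [0, 0, 0], "hand": 0.85},
    {"dp": [0, 0.0009, -0.0044], "turn": [0, 0, 0], "hand": 0.85},
    {"dp": [0, 0.0017, -0.0042], "turn": [0, 0, 0], "hand": 0.85},
    {"dp": [0, 0.0018, -0.0041], "turn": [0, 0, 0], "hand": 0.85},
    {"dp": [0, 0.0025, -0.0037], "turn": [0, 0, 0], "hand": 0.85},
    {"dp": [0, 0.0026, -0.0037], "turn": [0, 0, 0], "hand": 0.85},
    {"dp": [0, 0, 0], "turn": [0, 0, 0], "hand": 0.85}
  ]
}}

```text
clock: 9.1
tcp_pos: [0.5132, 0.1063, 0.2252]
orientation: [[0.023, 1.0, -0.006], [1.0, -0.023, 0.0], [0.0, -0.006, -1.0]]
wrist_force: [-17.1, 0.2, 7.9]
grip_width: 0.13
grip_force: 19.9
```

Emit:
{"name": "drive_tool", "arguments": {
  "plan": [
    {"dp": [0, 0.001, -0.004], "turn": [0, 0, 0], "hand": 0.85},
    {"dp": [0, 0.0023, -0.0037], "turn": [0, 0, 0], "hand": 0.85},
    {"dp": [0, 0.0034, -0.003], "turn": [0, 0, 0], "hand": 0.85},
    {"dp": [0, 0.0037, -0.0026], "turn": [0, 0, 0], "hand": 0.85},
    {"dp": [0, 0.004, -0.0022], "turn": [0, 0, 0], "hand": 0.85},
    {"dp": [0, 0.004, -0.0018], "turn": [0, 0, 0], "hand": 0.85},
    {"dp": [0, 0.0043, -0.0014], "turn": [0, 0, 0], "hand": 0.85},
    {"dp": [0, 0.0044, -0.001], "turn": [0, 0, 0], "hand": 0.85},
    {"dp": [0, 0, 0], "turn": [0, 0, 0], "hand": 0.85}
  ]
}}

```text
clock: 10.0
tcp_pos: [0.5434, 0.1055, 0.2453]
orientation: [[0.024, 1.0, 0.002], [1.0, -0.024, 0.0], [0.0, 0.002, -1.0]]
wrist_force: [-3.4, 0.4, 5.3]
grip_width: 0.133
grip_force: 20.0
```

Emit:
{"name": "drive_tool", "arguments": {
  "plan": [
    {"dp": [0, 0.0045, -0.0005], "turn": [0, 0, 0], "hand": 0.85},
    {"dp": [0, 0.0044, -0.0002], "turn": [0, 0, 0], "hand": 0.85},
    {"dp": [0, 0.0045, 0.0004], "turn": [0, 0, 0], "hand": 0.85},
    {"dp": [0, 0.0044, 0.0008], "turn": [0, 0, 0], "hand": 0.85},
    {"dp": [0, 0.0043, 0.0013], "turn": [0, 0, 0], "hand": 0.85},
    {"dp": [0, 0.0042, 0.0016], "turn": [0, 0, 0], "hand": 0.85},
    {"dp": [0, 0.004, 0.0021], "turn": [0, 0, 0], "hand": 0.85},
    {"dp": [0, 0.0038, 0.0024], "turn": [0, 0, 0], "hand": 0.85},
    {"dp": [0, 0.0036, 0.0027], "turn": [0, 0, 0], "hand": 0.85},
    {"dp": [0, 0.0034, 0.003], "turn": [0, 0, 0], "hand": 0.85},
    {"dp": [0, 0, 0], "turn": [0, 0, 0], "hand": 0.85}
  ]
}}

```text
clock: 11.1
tcp_pos: [0.5847, 0.1044, 0.2292]
orientation: [[0.024, 1.0, 0.0], [1.0, -0.024, -0.0], [-0.0, 0.0, -1.0]]
wrist_force: [0.1, 0.5, 0.8]
grip_width: 0.135
grip_force: 19.9
```

Emit:
{"name": "drive_tool", "arguments": {
  "plan": [
    {"dp": [0, 0, 0], "turn": [0, 0, 0], "hand": 0.4},
    {"dp": [0, 0, 0], "turn": [0, 0, 0], "hand": 0},
    {"dp": [0, 0, 0], "turn": [0, 0, 0], "hand": -0.5},
    {"dp": [0, 0, 0], "turn": [0, 0, 0], "hand": -1},
    {"dp": [0, 0, -0.02], "turn": [0, 0, 0], "hand": -1},
    {"dp": [0, 0, -0.03], "turn": [0, 0, 0], "hand": -1},
    {"dp": [0, 0, -0.03], "turn": [0, 0, 0], "hand": -1},
    {"dp": [0, 0, -0.01], "turn": [0, 0, 0], "hand": -1},
    {"dp": [0, 0, 0], "turn": [0, 0, 0], "hand": -1}
  ]
}}

```text
clock: 12.0
tcp_pos: [0.5845, 0.1045, 0.3218]
orientation: [[0.024, 1.0, 0.004], [1.0, -0.024, 0.0], [0.001, 0.004, -1.0]]
wrist_force: [-0.2, 0.2, -0.7]
grip_width: 1.001
grip_force: 0.0
```

```bash
python3 - <<'E'
from drum import *
rep()
c=cam('wrist'); save(c,'w3.png'); o=readout.get_obs(); print(o['tcp_pos'],o['grip_width'])
for p in (2.3,2.55): print(proj(c,W(q,[pin(p,.06),pin(p,.105)])).round().tolist())
E
```

```text
drum [(np.float64(3.7620809661096173), np.float64(-0.26), [2.9, 0.8]), (np.float64(3.8542384096255997), np.float64(-0.27), [2.9, 1.0]), (np.float64(3.93665606679118), np.float64(-0.25), [3.0, 1.0])]
pawl [(np.float64(15.736071506464658), np.float64(2.26), [2.1, 13.6]), (np.float64(15.741765961188182), np.float64(2.25), [2.0, 13.7]), (np.float64(15.742065262838137), np.float64(2.27), [2.3, 13.5])]
[0.5838278  0.1044015  0.31766649] 1.005003682301356
[[319.0, 241.0], [319.0, 179.0]]
[[329.0, 236.0], [330.0, 177.0]]
```

View pics/w3.png

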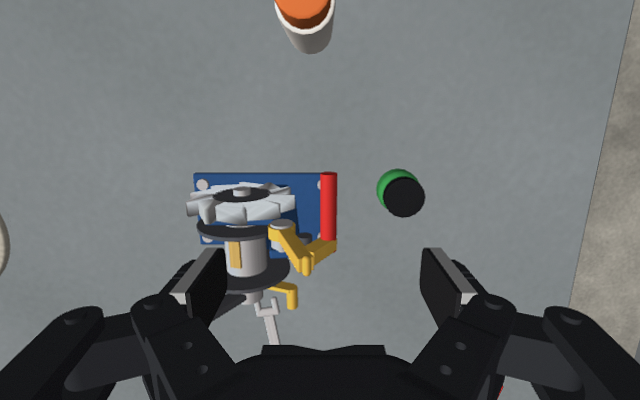

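Emit:
{"name": "drive_tool", "arguments": {
  "plan": [
    {"dp": [-0.0355, -0.0237, 0], "turn": [0, 0, 0], "hand": -1},
    {"dp": [-0.0355, -0.0237, 0], "turn": [0, 0, 0], "hand": -1},
    {"dp": [-0.0355, -0.0237, 0], "turn": [0, 0, 0], "hand": -1},
    {"dp": [-0.0355, -0.0237, 0], "turn": [0, 0, 0], "hand": -1},
    {"dp": [-0.0355, -0.0237, 0], "turn": [0, 0, 0], "hand": -1},
    {"dp": [-0.0355, -0.0237, 0], "turn": [0, 0, 0], "hand": -1},
    {"dp": [0, 0, 0], "turn": [0, 0, 0], "hand": -1},
    {"dp": [0, 0, 0], "turn": [0, 0, 0], "hand": -1}
  ]
}}

```text
clock: 12.95
tcp_pos: [0.4363, -0.1056, 0.3185]
orientation: [[0.026, 1.0, -0.002], [1.0, -0.026, 0.001], [0.001, -0.002, -1.0]]
wrist_force: [0.1, -0.1, 0.5]
grip_width: 1.0
grip_force: 0.0
```

```bash
python3 - <<'E'
from drum import *
c=cam('wrist'); o=readout.get_obs(); print(o['tcp_pos'])
R=redpts(c,[310,190],110); print(R.mean(0),R.min(0),R.max(0))
for p in (-.3,-.27,-.24): print(p,W(q,[grip(p)]).round(4).tolist(),proj(c,W(q,[grip(p)])).round(1).tolist())
E
```

```text
[ 0.43673945 -0.10494239  0.31854519]
[321.33143883 170.48040682] [308 108] [335 236]
-0.3 [[0.4339, -0.0923, 0.2096]] [[319.6, 176.3]]
-0.27 [[0.4363, -0.0924, 0.2114]] [[322.6, 176.8]]
-0.24 [[0.4388, -0.0924, 0.2131]] [[325.8, 177.3]]
```

Drum is about −0.28 and the grip is centred under the tool, so I lower and grip it.

Emit:
{"name": "drive_tool", "arguments": {
  "plan": [
    {"dp": [0, 0, 0.03], "turn": [0, 0, 0], "hand": -1},
    {"dp": [0, 0, 0.03], "turn": [0, 0, 0], "hand": -1},
    {"dp": [0, 0, 0.03], "turn": [0, 0, 0], "hand": -1},
    {"dp": [0, 0, 0.025], "turn": [0, 0, 0], "hand": -1},
    {"dp": [0, 0, 0.01], "turn": [0, 0, 0], "hand": -1},
    {"dp": [0, 0, 0], "turn": [0, 0, 0], "hand": -0.4},
    {"dp": [0, 0, 0], "turn": [0, 0, 0], "hand": 0.2},
    {"dp": [0, 0, 0], "turn": [0, 0, 0], "hand": 0.4},
    {"dp": [0, 0, 0], "turn": [0, 0, 0], "hand": 0.6},
    {"dp": [0, 0, 0], "turn": [0, 0, 0], "hand": 0.7},
    {"dp": [0, 0, 0], "turn": [0, 0, 0], "hand": 0.7},
    {"dp": [0, 0, 0], "turn": [0, 0, 0], "hand": 0.7}
  ],
  "force": 25
}}

```text
clock: 14.2
tcp_pos: [0.4362, -0.1053, 0.1961]
orientation: [[0.024, 1.0, -0.0], [1.0, -0.024, -0.0], [-0.0, -0.0, -1.0]]
wrist_force: [-5.1, 0.6, 3.5]
grip_width: 0.25
grip_force: 25.8
```

Emit:
{"name": "drive_tool", "arguments": {
  "plan": [
    {"dp": [0, 0.005, -0.0033], "turn": [0, 0, 0], "hand": 0.7},
    {"dp": [0, 0.0052, -0.0031], "turn": [0, 0, 0], "hand": 0.7},
    {"dp": [0, 0.0045, -0.0022], "turn": [0, 0, 0], "hand": 0.7},
    {"dp": [0, 0.0045, -0.0021], "turn": [0, 0, 0], "hand": 0.7},
    {"dp": [0, 0.0046, -0.0018], "turn": [0, 0, 0], "hand": 0.7},
    {"dp": [0, 0.0047, -0.0016], "turn": [0, 0, 0], "hand": 0.7},
    {"dp": [0, 0.0048, -0.0013], "turn": [0, 0, 0], "hand": 0.7},
    {"dp": [0, 0.0049, -0.0012], "turn": [0, 0, 0], "hand": 0.7},
    {"dp": [0, 0.0049, -0.0009], "turn": [0, 0, 0], "hand": 0.7},
    {"dp": [0, 0.005, -0.0006], "turn": [0, 0, 0], "hand": 0.7},
    {"dp": [0, 0.005, -0.0004], "turn": [0, 0, 0], "hand": 0.7},
    {"dp": [0, 0.005, -0.0001], "turn": [0, 0, 0], "hand": 0.7}
  ]
}}

```text
clock: 15.4
tcp_pos: [0.4929, -0.1067, 0.2139]
orientation: [[0.025, 1.0, -0.005], [1.0, -0.025, 0.0], [0.0, -0.005, -1.0]]
wrist_force: [-10.7, -0.3, 3.7]
grip_width: 0.247
grip_force: 25.8
```

Emit:
{"name": "drive_tool", "arguments": {
  "plan": [
    {"dp": [0, 0.005, 0.0001], "turn": [0, 0, 0], "hand": 0.7},
    {"dp": [0, 0.005, 0.0004], "turn": [0, 0, 0], "hand": 0.7},
    {"dp": [0, 0.005, 0.0006], "turn": [0, 0, 0], "hand": 0.7},
    {"dp": [0, 0.0049, 0.0009], "turn": [0, 0, 0], "hand": 0.7},
    {"dp": [0, 0.0049, 0.0012], "turn": [0, 0, 0], "hand": 0.7},
    {"dp": [0, 0.0048, 0.0013], "turn": [0, 0, 0], "hand": 0.7},
    {"dp": [0, 0.0047, 0.0016], "turn": [0, 0, 0], "hand": 0.7},
    {"dp": [0, 0.0046, 0.0018], "turn": [0, 0, 0], "hand": 0.7},
    {"dp": [0, 0.0045, 0.0021], "turn": [0, 0, 0], "hand": 0.7},
    {"dp": [0, 0.0045, 0.0022], "turn": [0, 0, 0], "hand": 0.7}
  ]
}}

```text
clock: 16.4
tcp_pos: [0.541, -0.1078, 0.2017]
orientation: [[0.024, 1.0, -0.005], [1.0, -0.024, 0.0], [0.0, -0.005, -1.0]]
wrist_force: [-10.2, 0.6, 2.7]
grip_width: 0.247
grip_force: 25.9
```

Emit:
{"name": "drive_tool", "arguments": {
  "plan": [
    {"dp": [0, 0.0022, 0.0013], "turn": [0, 0, 0], "hand": 0.7},
    {"dp": [0, 0.0022, 0.0013], "turn": [0, 0, 0], "hand": 0.7},
    {"dp": [0, 0.0021, 0.0013], "turn": [0, 0, 0], "hand": 0.7},
    {"dp": [0, 0.0021, 0.0014], "turn": [0, 0, 0], "hand": 0.7}
  ]
}}

```text
clock: 16.8
tcp_pos: [0.5495, -0.108, 0.1964]
orientation: [[0.024, 1.0, -0.005], [1.0, -0.024, 0.0], [-0.0, -0.005, -1.0]]
wrist_force: [-11.2, 0.4, 2.7]
grip_width: 0.248
grip_force: 26.0
```

Emit:
{"name": "drive_tool", "arguments": {
  "plan": [
    {"dp": [0, 0.002, 0.0015], "turn": [0, 0, 0], "hand": 0.7},
    {"dp": [0, 0.002, 0.0015], "turn": [0, 0, 0], "hand": 0.7},
    {"dp": [0, 0.002, 0.0015], "turn": [0, 0, 0], "hand": 0.7},
    {"dp": [0, 0.0019, 0.0015], "turn": [0, 0, 0], "hand": 0.7}
  ]
}}

```text
clock: 17.2
tcp_pos: [0.5574, -0.1082, 0.1905]
orientation: [[0.024, 1.0, -0.005], [1.0, -0.024, 0.0], [-0.0, -0.005, -1.0]]
wrist_force: [-10.8, 0.9, 3.3]
grip_width: 0.249
grip_force: 26.0
```

```bash
python3 - <<'E'
from drum import *
o=readout.get_obs(); print(o['tcp_pos'],o['wrist_force'],o['clock'])
E
```

```text
[ 0.55735497 -0.10823408  0.19049542] [-10.80836403   0.85142004   3.27331152] 17.2
```

Emit:
{"name": "drive_tool", "arguments": {
  "plan": [
    {"dp": [0, 0.0011, 0.001], "turn": [0, 0, 0], "hand": 0.7},
    {"dp": [0, 0.0011, 0.001], "turn": [0, 0, 0], "hand": 0.7},
    {"dp": [0, 0.0011, 0.001], "turn": [0, 0, 0], "hand": 0.7}
  ]
}}

```text
clock: 17.5
tcp_pos: [0.5606, -0.1083, 0.1876]
orientation: [[0.024, 1.0, -0.005], [1.0, -0.024, 0.0], [-0.0, -0.005, -1.0]]
wrist_force: [-10.8, -0.2, 3.0]
grip_width: 0.245
grip_force: 26.0
```

Emit:
{"name": "drive_tool", "arguments": {
  "plan": [
    {"dp": [0, 0.0011, 0.001], "turn": [0, 0, 0], "hand": 0.7},
    {"dp": [0, 0.0011, 0.001], "turn": [0, 0, 0], "hand": 0.7}
  ]
}}

```text
clock: 17.7
tcp_pos: [0.5628, -0.1083, 0.1855]
orientation: [[0.024, 1.0, -0.005], [1.0, -0.024, 0.0], [-0.0, -0.005, -1.0]]
wrist_force: [-11.1, 0.3, 4.1]
grip_width: 0.247
grip_force: 26.0
```

Emit:
{"name": "drive_tool", "arguments": {
  "plan": [
    {"dp": [0, 0.0011, 0.001], "turn": [0, 0, 0], "hand": 0.7},
    {"dp": [0, 0.0011, 0.001], "turn": [0, 0, 0], "hand": 0.7}
  ]
}}

```text
clock: 17.9
tcp_pos: [0.5649, -0.1084, 0.1835]
orientation: [[0.024, 1.0, -0.005], [1.0, -0.024, 0.0], [0.0, -0.005, -1.0]]
wrist_force: [-11.2, 0.6, 3.4]
grip_width: 0.243
grip_force: 26.0
```

Emit:
{"name": "drive_tool", "arguments": {
  "plan": [
    {"dp": [0, 0.0011, 0.0011], "turn": [0, 0, 0], "hand": 0.7},
    {"dp": [0, 0.001, 0.0011], "turn": [0, 0, 0], "hand": 0.7}
  ]
}}

```text
clock: 18.1
tcp_pos: [0.567, -0.1084, 0.1812]
orientation: [[0.024, 1.0, -0.005], [1.0, -0.024, 0.0], [0.0, -0.005, -1.0]]
wrist_force: [-11.8, 0.3, 3.8]
grip_width: 0.244
grip_force: 26.0
```

Emit:
{"name": "drive_tool", "arguments": {
  "plan": [
    {"dp": [0, 0.001, 0.0011], "turn": [0, 0, 0], "hand": 0.7},
    {"dp": [0, 0.001, 0.0011], "turn": [0, 0, 0], "hand": 0.7}
  ]
}}

```text
clock: 18.3
tcp_pos: [0.5689, -0.1085, 0.179]
orientation: [[0.024, 1.0, -0.005], [1.0, -0.024, 0.0], [0.0, -0.005, -1.0]]
wrist_force: [-11.4, 1.4, 4.6]
grip_width: 0.249
grip_force: 26.0
```

Emit:
{"name": "drive_tool", "arguments": {
  "plan": [
    {"dp": [0, 0.0007, 0.0008], "turn": [0, 0, 0], "hand": 0.7},
    {"dp": [0, 0.0007, 0.0008], "turn": [0, 0, 0], "hand": 0.7}
  ]
}}

```text
clock: 18.5
tcp_pos: [0.5703, -0.1085, 0.1775]
orientation: [[0.024, 1.0, -0.005], [1.0, -0.024, 0.0], [0.0, -0.005, -1.0]]
wrist_force: [-11.8, -0.2, 3.1]
grip_width: 0.248
grip_force: 26.0
```

Emit:
{"name": "drive_tool", "arguments": {
  "plan": [
    {"dp": [0, 0.0007, 0.0008], "turn": [0, 0, 0], "hand": 0.7},
    {"dp": [0, 0.0007, 0.0008], "turn": [0, 0, 0], "hand": 0.7}
  ]
}}

```text
clock: 18.7
tcp_pos: [0.5716, -0.1086, 0.1758]
orientation: [[0.024, 1.0, -0.006], [1.0, -0.024, 0.0], [0.0, -0.006, -1.0]]
wrist_force: [-12.5, 1.0, 4.3]
grip_width: 0.249
grip_force: 26.0
```

Emit:
{"name": "drive_tool", "arguments": {
  "plan": [
    {"dp": [0, 0.0007, 0.0008], "turn": [0, 0, 0], "hand": 0.7},
    {"dp": [0, 0.0007, 0.0008], "turn": [0, 0, 0], "hand": 0.7}
  ]
}}

```text
clock: 18.9
tcp_pos: [0.5729, -0.1086, 0.1741]
orientation: [[0.024, 1.0, -0.006], [1.0, -0.024, 0.0], [0.0, -0.006, -1.0]]
wrist_force: [-12.6, 0.2, 3.5]
grip_width: 0.244
grip_force: 26.0
```

Emit:
{"name": "drive_tool", "arguments": {
  "plan": [
    {"dp": [0, 0.0005, 0.0009], "turn": [0, 0, 0], "hand": 0.7},
    {"dp": [0, 0.0005, 0.0009], "turn": [0, 0, 0], "hand": 0.7}
  ]
}}

```text
clock: 19.1
tcp_pos: [0.5735, -0.1086, 0.1733]
orientation: [[0.024, 1.0, -0.006], [1.0, -0.024, 0.0], [-0.0, -0.006, -1.0]]
wrist_force: [-16.3, 1.1, 10.0]
grip_width: 0.246
grip_force: 26.7
```

Emit:
{"name": "drive_tool", "arguments": {
  "plan": [
    {"dp": [0, 0.0005, 0.0009], "turn": [0, 0, 0], "hand": 0.7},
    {"dp": [0, 0.0005, 0.0009], "turn": [0, 0, 0], "hand": 0.7}
  ]
}}

```text
clock: 19.3
tcp_pos: [0.574, -0.1086, 0.1727]
orientation: [[0.024, 1.0, -0.006], [1.0, -0.024, -0.0], [-0.0, -0.006, -1.0]]
wrist_force: [-21.7, 2.0, 15.2]
grip_width: 0.24
grip_force: 27.4
```

```bash
python3 - <<'E'
from drum import *
c=cam('side'); cv2.imwrite('pics/s3.png',cv2.resize(c['image'][150:300,240:390],(600,600),interpolation=cv2.INTER_CUBIC)[:,:,::-1])
E
```

```text
(no output)
```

View pics/s3.png

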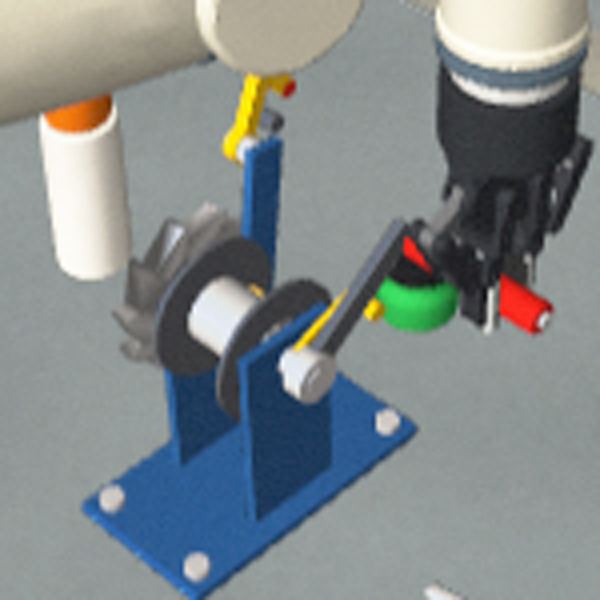

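Emit:
{"name": "drive_tool", "arguments": {
  "plan": [
    {"dp": [0, 0, 0], "turn": [0, 0, 0], "hand": 0.7},
    {"dp": [0, 0, 0], "turn": [0, 0, 0], "hand": 0.7},
    {"dp": [0, 0, 0], "turn": [0, 0, 0], "hand": 0.7},
    {"dp": [0, -0.0006, -0.0008], "turn": [0, 0, 0], "hand": 0.7},
    {"dp": [0, -0.0006, -0.0008], "turn": [0, 0, 0], "hand": 0.7},
    {"dp": [0, 0, 0], "turn": [0, 0, 0], "hand": 0.7}
  ]
}}

```text
clock: 19.95
tcp_pos: [0.5739, -0.1086, 0.1729]
orientation: [[0.024, 1.0, -0.005], [1.0, -0.024, 0.0], [-0.0, -0.005, -1.0]]
wrist_force: [-11.9, 0.8, 5.9]
grip_width: 0.246
grip_force: 26.1
```

Emit:
{"name": "drive_tool", "arguments": {
  "plan": [
    {"dp": [0, 0, 0], "turn": [0, 0, 0], "hand": 0.5},
    {"dp": [0, 0, 0], "turn": [0, 0, 0], "hand": 0.2},
    {"dp": [0, 0, 0], "turn": [0, 0, 0], "hand": -0.3},
    {"dp": [0, 0, 0], "turn": [0, 0, 0], "hand": -0.9},
    {"dp": [0, 0, 0], "turn": [0, 0, 0], "hand": -0.9},
    {"dp": [0, 0, -0.01], "turn": [0, 0, 0], "hand": -0.9},
    {"dp": [0, 0, -0.02], "turn": [0, 0, 0], "hand": -0.9},
    {"dp": [0, 0, -0.03], "turn": [0, 0, 0], "hand": -0.9},
    {"dp": [0, 0, -0.03], "turn": [0, 0, 0], "hand": -0.9},
    {"dp": [0, 0, -0.03], "turn": [0, 0, 0], "hand": -0.9},
    {"dp": [0, 0, 0], "turn": [0, 0, 0], "hand": -0.9},
    {"dp": [0, 0, 0], "turn": [0, 0, 0], "hand": -0.9}
  ]
}}

```text
clock: 21.15
tcp_pos: [0.5764, -0.1085, 0.2932]
orientation: [[0.024, 1.0, 0.003], [1.0, -0.024, -0.001], [-0.001, 0.003, -1.0]]
wrist_force: [0.4, -0.7, -0.0]
grip_width: 0.95
grip_force: 0.0
```

```bash
python3 - <<'E'
from drum import *
c=cam('side'); cv2.imwrite('pics/s4.png',cv2.resize(c['image'][150:300,240:390],(600,600),interpolation=cv2.INTER_CUBIC)[:,:,::-1])
print(readout.get_obs()['wrist_force'])
E
```

```text
[ 0.29117148  0.14279568 -0.46572988]
```

View pics/s4.png

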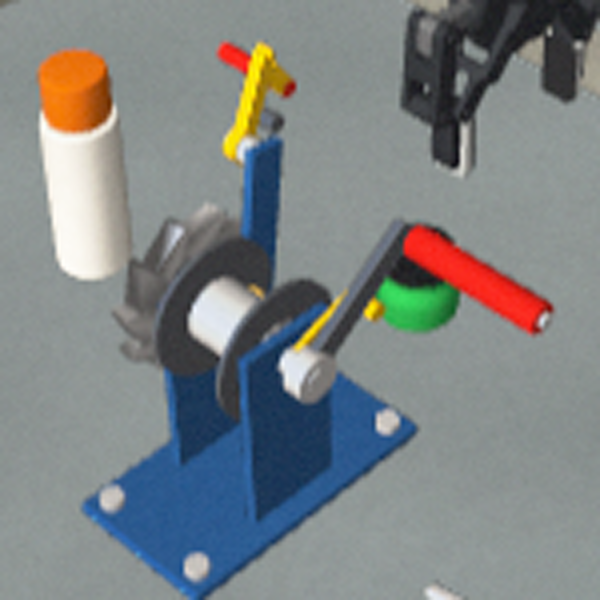

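The crank stands against the stop: the outer grip end is still at (543,317), as before release. The pawl lies thrown over at (260,80), and the robot is clear.

```bash
python3 -c "
from rig import ctrl
print(ctrl.close_job())"
```

```text
the job is handed in; nothing more can be done
None
```

The winch is wound back against its yellow stop, the pawl is thrown over and clear of the wheel, the spray can, tub and spanner were left where they were, and the job is handed in; no verdict came back.

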